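# Fit the keyed water-filter cartridge under the sink

### The job

Fit the new filter cartridge in the empty well of the under-sink water filter: set it upright in the well's keyed collar, feel for the angle at which the collar's keys let its notched rim in by turning it under a light push without forcing it, then press it steadily down until its rim is flush with the collar, and let go. Leave everything else in the cupboard where it stands.

Things in the scene. Friction and masses are not known exactly. Their poses are not given: they have to be found in the camera images.
- cartridge_center (a point): Centre (half-way up) of the loose white filter cartridge, 200 to 330 g, 118 mm tall, standing upright on the laminate; z up along it. From its foot: plain round body 44 mm across and 70 mm tall, then the notched rim 18 mm tall, then the grip bar 30 mm tall.
- cartridge_grip (a point): Centre of the upright grip bar on top of the cartridge, 44 mm above the cartridge's centre: 44 mm long (along x), 14 mm thick (along y), 30 mm tall.
- cartridge_rim (a point): Centre of the top face of the cartridge's rim, 29 mm above its centre. The rim is 57 mm across and 18 mm tall; three notches run down its edge through its full height. Seen from above: a wide one (17 mm) at +x, narrow ones (11 mm) at 120 and at 225 degrees counter-clockwise from +x, so one angle only in the full turn fits the collar.
- well (a point): Centre of the empty well's mouth, level with the top of its white collar, 130 mm above the laminate; z up, x and y as the unit's. Round bore 62 mm; collar lip 96 mm across, 5 mm above the deck. When home, the top of the cartridge's rim is flush with this point (hard stop). Over 60 N between cartridge and unit damages the keys.
- well_keys (a point): On the well's axis, 6 mm below the mouth, level with the tops of three keys (ribs) in the bore, 14, 8 and 8 mm wide (1.5 mm play each side), 4.5 mm inwards, spaced like the notches. This point's axes do NOT give their angle: the wide key is up to 0.65 rad either way from +x; the collar is fast. A rim at a wrong angle rests on the keys, 12 mm proud; at the right one it drops.
- well_seal (a point): On the well's axis, 82 mm below the mouth: top of the inlet seal at the foot of the well. The cartridge's foot meets it when the rim is 6 mm proud; a steady push of about 10 N then drives both down the last 6 mm to the stop, and they stay there.
- unit: The water filter unit, a fixed grey box 150 mm (x) by 250 mm (y) and 125 mm tall, origin at the centre of its underside. The empty well is centred 50 mm to its -y side; a low black screw cap (18 mm high, 92 mm across) covers the other stage at 65 mm to its +y side.
- plunger: Loose bystander: black plunger cup, 110 mm across at the foot and 85 mm tall, origin at the centre of its underside.
- dish: Loose bystander: stainless dish 112 mm across and 31 mm tall with a steel scourer in it, origin at the centre of its underside.
- spray: Loose bystander: closed red spray bottle, 68 mm across and 230 mm tall, origin at the centre of its underside.
- dustpan: Loose bystander: yellow dustpan, 220 mm wide, 335 mm long with its handle (+x), 56 mm tall, origin under the middle of its pan.
- tub: Loose bystander: white screw-top tub, 84 mm across and 125 mm tall, origin at the centre of its underside.
- brush: Loose bystander: dish brush lying flat, 220 mm long, its handle towards its -x.
Things that resemble listed ones, but are neither listed nor needed, are in the scene too. Of the things like the part that bears cartridge_center, leave any that is orange, purple or red; of the rest the smaller one is meant.

How it is judged:
On the way:
1. the cartridge's notches are on the keys: its rim has dropped past their tops (z of cartridge_center in the frame of well below -0.0195 m and horizontal distance between cartridge_center and well below 0.006 m and angle between cartridge_center's own z axis and vertical below 0.12 rad), for 0.1 s.
At the end, for the whole second after the job is handed in: The cartridge stands upright (within 4 degrees) and still in the well, within 5 mm of its centre, its rim flush with the collar to within 2.5 mm, released (z of cartridge_center in the frame of well below -0.0265 m and horizontal distance between cartridge_center and well below 0.005 m and angle between cartridge_center's own z axis and vertical below 0.07 rad and linear speed of cartridge below 0.02 m/s and contact force between cartridge and the fingers below 0.1 N); the robot touches nothing.
It fails at once if cartridge forced against the filter unit with more than 60 N (contact force between cartridge and unit above 60 N).
It fails at once if a bystander moved by more than 25 mm (distance of any of plunger, dish, spray, dustpan, tub, brush from where it was at the start of the episode above 0.025 m).
It also fails if it takes over 67 s, if anything falls off the work surface, if the arm or the gripper's body presses on something with over 40 N, if the wrist force passes 120 N, or if a joint passes its speed limit or range.

### The arm

A 6-joint arm with a two-finger parallel gripper is mounted at the origin on the work surface. World frame = base frame: x ahead of the robot, y to its left, z up, the work surface at z = 0. Lengths are in m, angles in rad, forces in N, time in s.
With the tool pointing down it reaches from about 0.425 to 0.95 m from the base axis. Payload 14.7 kg.
Tool frame: the origin (TCP) lies between the finger pads; the fingertips stand r.finger_overhang ahead of it and the grasp point (between the pads) is the TCP (r.finger_overhang is the distance from the TCP to the fingertips, in m); z points along the fingers, y is the line along which they close (so a half turn about z gives the same grasp; the last joint's range is limited). The gripper opens to 85 mm and grips with 20 to 120 N. Pads are 22 mm wide; open, the fingers measure 114 mm over their backs; the gripper's body (76 mm by 85 mm) begins 54 mm behind the grasp point. The pads swing forward as they close: fully open they stand 13 mm farther back than shut.
Start: joints at [-1.397, 0.48, 1.596, -0, 1.065, -0.047], TCP at [0.142, -0.634, 0.25] pointing down, gripper open.
Joint ranges: [-2.75, 2.75], [-0.82, 2.05], [0.23, 2.67], [-1.56, 4.7], [0.09, 2.69], [-2.92, 2.92]. Speed limits (rad/s): [1.89, 1.89, 2.39, 3.01, 3.01, 3.01].

### API

Orientations are given as a rotation vector (axis times angle).
In Python, from cell import r, optics gives the robot as it stands.
- The arm moves only by the shell command python3 -m pendant 'ROWS' [FORCE]. ROWS is a JSON object of lists of equal length, an entry for each row: "claw": the gripper command: -1 is shut, 1 is fully open, values between are in proportion; "dp": the shift along the world's x, y, z in units of 0.75 m (1.0 is 0.75 m), a list of three; "angular": the turn, a rotation vector about the world's x, y, z in units of 0.5 rad (1.0 is 0.5 rad), a list of three. In form: {"claw": [claw, ...], "dp": [[dx, dy, dz], ...], "angular": [[wx, wy, wz], ...]}. A call has 1 to 5 rows; each row shifts and turns the commanded pose from where the row before left it; what a row does not reach is not made up. A row lasts 1/12 s, in which the tool goes at most 41.7 mm and 7.16 degrees, less where a joint would pass 70% of its speed; a pose out of reach is approached as far as the arm can. A call with a number of a shift or a turn outside -1 to 1 is refused whole. A call with a gripper value outside its range is refused whole. The fingers move at their own pace and stop on an object; FORCE is the grip in N (left out, the last holds). Time passes only in rows, so rows that do not move let the fingers close. It gives the time, the measured TCP pose, the force, the opening and the grip force at its end, in the units of the state.
- r.observe(): the state, without advancing time (a new reading comes with each control period).
- optics.snapshot(name): name is "side" or "top"; returns (picture, depth): 384x512x3 uint8, red, green, blue; 384x512 float32, m along the optical axis (not along the pixel's ray), 0 where there is no reading.
- optics.get_calibration(name): a dict with "intrinsics" (3x3 intrinsics, pixels), "rvec" (rotation vector, rad) and "tvec" (3), from world to camera coordinates, as OpenCV has them. Camera axes: x right, y down, z forward; pixel columns grow to the right and rows downward; lengths in m; the calibration is good to about 2 mm. A picture is of the moment at which its call begins. get_calibration takes no time and is no camera call.
- r.finish_job(): hands the job in; it is judged then, once.
Trained networks look in the newest picture that a camera, given by its name, has taken for a name from the list of things; names that differ only in an ending like _2 or _b are one class to them, and where a whole thing is asked for, a point or a joint stands for the part that bears it (a point fixed in the world has none). Each returns a list of dicts, best first, with "confidence" (0 to 1); they miss things now and then, are a little off and sometimes report something else, mostly with a low value. They report only what shows in the picture. A call takes as long as a camera call. They do not tell look-alikes from the thing itself.
- optics.search_frame(camera, name): "box" ([left, top, right, bottom] in pixels, round what is visible of it).
- optics.trace(camera, name): "region" (384x512 bool, what is visible of it) and "box" ([left, top, right, bottom] in pixels, round what is visible of it).
- optics.place_of(camera, name): "xy" ([column, row] in pixels: a listed point, or the origin of a listed thing).
The state is a dict: "t": time; "joint_pos": joint angles; "qd": joint speeds; "joint_torque": joint torques, N m; "position": TCP position; "tcp_rot": TCP orientation; "contact_force": force on the tool from outside, world axes, zero at the start; "moment": the same for the moment, N m; "finger_gap": finger opening in m; "grip_force": force on a finger pad.
Only numpy, scipy, OpenCV 4.12 (cv2) and the standard library are available. Lean on these libraries where they do the work, as an engineer would, in place of code of your own. Each camera call takes 0.05 s, during which the arm holds its last target. There are 200 camera calls.

## Working session

There is one attempt and no reset: what is moved stays moved. The work goes in short steps, Python scripts to look and compute and a shell command to move; the robot and the scene stay as the last step left them, time stands still between calls to the robot, and variables do not carry over. Pictures are saved under pics/ and viewed, at most 10 in all, crops included, and the job is handed in when it is done.

```bash
mkdir -p pics; ls; cat > h.py <<'E'
import numpy as np, cv2
from cell import r, optics
def cal(n):
    c=optics.get_calibration(n); R=cv2.Rodrigues(np.array(c["rvec"],float))[0]
    return np.array(c["intrinsics"],float),R,np.array(c["tvec"],float).ravel()
def cloud(n,d):
    K,R,t=cal(n); v,u=np.mgrid[:d.shape[0],:d.shape[1]]
    P=np.stack([(u-K[0,2])/K[0,0]*d,(v-K[1,2])/K[1,1]*d,d],-1)
    return (P-t)@R
def atz(n,uv,z):
    K,R,t=cal(n); ray=R.T@np.linalg.solve(K,[uv[0],uv[1],1]); o=-R.T@t
    return o+ray*(z-o[2])/ray[2]
def proj(n,p):
    K,R,t=cal(n); q=K@(R@np.array(p)+t); return q[:2]/q[2]
E
python3 - <<'E'
from h import *
for n in("top","side"):
    p,d=optics.snapshot(n); cv2.imwrite(f"pics/{n}0.png",cv2.resize(p[:,:,::-1],(800,600))); np.save(n+"d.npy",d); np.save(n+"p.npy",p)
    for k in("cartridge_center","cartridge_rim","cartridge_grip","well","well_keys"):
        for e in optics.place_of(n,k)[:4]: print(n,k,np.round(e["xy"]),round(e["confidence"],2))
    K,R,t=cal(n); print(n,K[0,0],-R.T@t)
print(r.observe(), r.finger_overhang)
E
```

```text
pics
top cartridge_center [396. 251.] 0.88
top cartridge_center [362. 199.] 0.83
top cartridge_center [330. 274.] 0.82
top cartridge_center [354. 225.] 0.74
top cartridge_rim [332. 273.] 0.81
top cartridge_rim [357. 220.] 0.76
top cartridge_rim [366. 262.] 0.74
top cartridge_rim [367. 197.] 0.55
top cartridge_grip [369. 260.] 0.91
top cartridge_grip [369. 195.] 0.66
top cartridge_grip [355. 223.] 0.64
top cartridge_grip [402. 252.] 0.64
top well [234. 203.] 0.86
top well_keys [232. 205.] 0.62
top 454.27283805574035 [0.32023593 0.06231761 1.55924607]
side cartridge_center [387. 177.] 0.65
side cartridge_center [366. 186.] 0.64
side cartridge_center [244. 208.] 0.2
side cartridge_rim [387. 173.] 0.7
side cartridge_rim [370. 177.] 0.52
side cartridge_grip [384. 166.] 0.74
side cartridge_grip [368. 172.] 0.63
side well [238. 191.] 0.62
side well [288. 181.] 0.38
side well_keys [238. 187.] 0.18
side 452.291309683501 [-0.57144452  0.67155585  1.08778934]
{'t': 0.6, 'joint_pos': array([-1.39660139e+00,  4.80193649e-01,  1.59632516e+00, -1.79343786e-05,
        1.06509940e+00, -4.66221293e-02]), 'qd': array([-0.00085254, -0.00021822, -0.0003722 ,  0.00096852, -0.00028716,
       -0.00041967]), 'joint_torque': array([-1.44521375e-03, -9.50055814e+01, -4.30503237e+01, -4.19797504e-05,
        1.71301719e-03,  6.31900548e-06]), 'position': array([ 0.14236499, -0.63419686,  0.25029128]), 'tcp_rot': array([-3.12243816e+00, -3.46165228e-01,  2.71535091e-05]), 'contact_force': array([-0.31467867, -0.42440615, -0.43471154]), 'moment': array([ 0.03590061, -0.02491206, -0.01031716]), 'grip_force': 0.0, 'finger_gap': 0.08543788332080904} 0.019
```

View pics/top0.png

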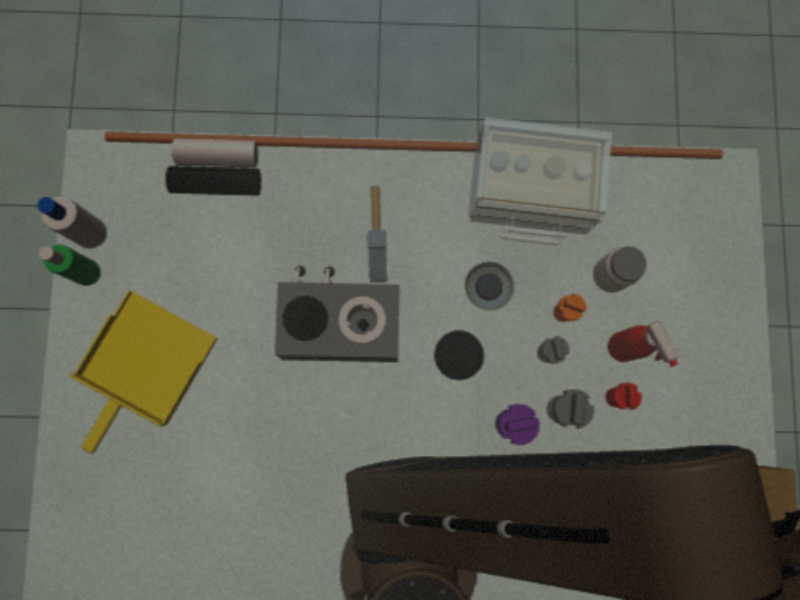

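View pics/side0.png

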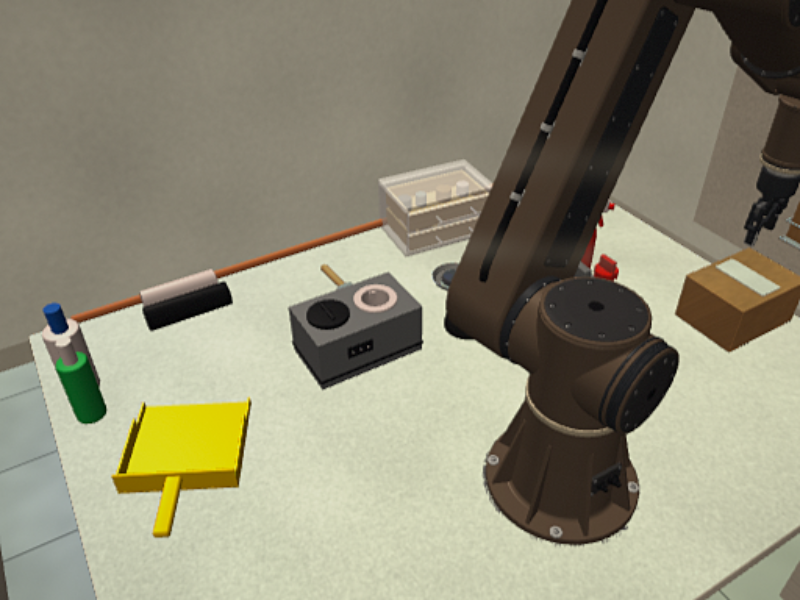

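Top view (800x600 pixels): the candidates are orange (571,307), small grey (554,349), purple (518,424), large grey (573,408) and red (626,396). By the description it is the smaller uncoloured one at (554,349). The empty well is at (362,319) and the cap at (305,318). In the side view the arm hides the cartridges, and the well is at (375,296).

```bash
python3 - <<'E'
from h import *
p=np.load("topp.npy"); d=np.load("topd.npy"); C=cloud("top",d)
a=cv2.resize(p[185:290,310:420,::-1],None,fx=4,fy=4,interpolation=cv2.INTER_CUBIC)
b=cv2.resize(p[175:235,200:262,::-1],None,fx=6,fy=6,interpolation=cv2.INTER_CUBIC)
h=max(a.shape[0],b.shape[0]); im=np.zeros((h,a.shape[1]+b.shape[1],3),np.uint8); im[:a.shape[0],:a.shape[1]]=a; im[:b.shape[0],a.shape[1]:]=b
im=cv2.convertScaleAbs(im,alpha=1.7); im=im[:600,:]; f=min(1,800/im.shape[1]); cv2.imwrite("pics/crop.png",cv2.resize(im,None,fx=f,fy=f)); print(f)
def blob(uv,zmin,zmax,rad):
    c=atz("top",uv,(zmin+zmax)/2); m=(C[...,2]>zmin)&(C[...,2]<zmax)&(np.hypot(C[...,0]-c[0],C[...,1]-c[1])<rad)&(d>0)
    return C[m]
for nm,uv in (("small",(354.5,223)),("big",(366.7,261)),("orange",(365.5,196.5)),("red",(401,253))):
    for z0,z1 in((.10,.16),(.075,.1)):
        P=blob(uv,z0,z1,.05)
        if len(P)>5:
            q=P[:,:2].astype(np.float32); rc=cv2.minAreaRect(q)
            print(nm,z0,len(P),np.median(P,0).round(4),"z",np.percentile(P[:,2],[5,50,95]).round(4),"rect",rc, "enc",cv2.minEnclosingCircle(q))
# unit
c=atz("top",(232,204),.13)
m=(d>0)&(C[...,2]>.105)&(C[...,2]<.16)&(np.hypot(C[...,0]-c[0],C[...,1]-c[1]-.04)<.2)
print("unit",cv2.minAreaRect(C[m][:,:2].astype(np.float32)),np.median(C[m][:,2]))
m=m&(C[...,2]>.1275)&(np.hypot(C[...,0]-c[0],C[...,1]-c[1])<.06)
print("collar",m.sum(),cv2.minEnclosingCircle(C[m][:,:2].astype(np.float32)),C[m].mean(0))
for k in("well","well_keys","unit"): print(k,[ (e["xy"],atz("top",e["xy"],{"well":.13,"well_keys":.124,"unit":0}[k]),e["confidence"]) for e in optics.place_of("top",k)])
for k in("plunger","dish","spray","tub","brush"): print(k,[(atz("top",e["xy"],0).round(3)[:2],e["confidence"]) for e in optics.place_of("top",k)[:2]])
E
```

```text
0.9852216748768473
small 0.1 73 [ 0.4626 -0.2954  0.1164] z [0.104  0.1164 0.1207] rect ((0.4633182883262634, -0.2955193817615509), (0.04326340928673744, 0.015605399385094643), 14.119811058044434) enc ((0.46311110258102417, -0.29469579458236694), 0.02175370790064335)
small 0.075 166 [ 0.4633 -0.2887  0.0871] z [0.0787 0.0871 0.0945] rect ((0.46409085392951965, -0.29633021354675293), (0.054458629339933395, 0.05784435570240021), 63.724388122558594) enc ((0.4639970064163208, -0.2963579595088959), 0.029434379190206528)
big 0.1 427 [ 0.3408 -0.3151  0.1222] z [0.1104 0.1222 0.1585] rect ((0.3414975106716156, -0.32544493675231934), (0.07540517300367355, 0.07980266958475113), 0.4581380784511566) enc ((0.3403264284133911, -0.32528188824653625), 0.04062590375542641)
big 0.075 7 [ 0.344  -0.2903  0.0979] z [0.0814 0.0979 0.0993] rect ((0.3510092794895172, -0.2946934401988983), (0.015256952494382858, 0.05665600299835205), 67.49476623535156) enc ((0.3491121232509613, -0.2992723882198334), 0.02855374477803707)
orange 0.1 71 [ 0.5533 -0.3319  0.1154] z [0.104  0.1154 0.1211] rect ((0.5541222095489
[... 870 characters left out ...]
45954895), 0.030049078166484833)
unit ((0.5122131705284119, 0.15802639722824097), (0.1516924500465393, 0.25043347477912903), 0.2648146450519562) 0.1256745055387568
collar 331 ((0.5118637681007385, 0.10737274587154388), 0.059394847601652145) [0.51177201 0.10915551 0.13045022]
well [([233.7, 202.6], array([0.51667207, 0.10144034, 0.13      ]), 0.86)]
well_keys [([232.2, 204.6], array([0.51096574, 0.10620687, 0.124     ]), 0.62)]
unit [([217.9, 210.1], array([0.50722443, 0.15876039, 0.        ]), 0.71)]
plunger [(array([ 0.454, -0.104]), 0.95)]
dish [(array([ 0.614, -0.171]), 0.94)]
spray [(array([ 0.485, -0.468]), 0.9)]
tub [(array([ 0.649, -0.443]), 0.6)]
brush [(array([0.715, 0.083]), 0.85)]
```

View pics/crop.png

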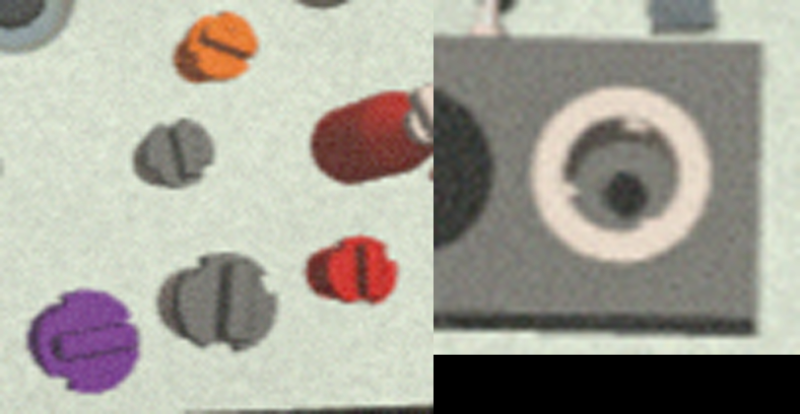

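The crop confirms the choice: the small grey cartridge at crop (175,153) is uncoloured, smaller than the grey one at (218,300), and its 57 mm rim and 118 mm height match. Keys are visible in the bore at crop (632,125), (570,188) and (650,215), which puts the wide key near -12°. Next I'll refine both angles in rectified views.

```bash
python3 - <<'E'
from h import *
p=np.mean([optics.snapshot("top")[0].astype(np.float32) for _ in range(10)],0)
np.save("avg.npy",p)
def rect(c,z,half,N=380):
    # up=+x, left=+y
    s=2*half/N; g=np.array([[c[0]+half,c[1]+half,z],[c[0]+half,c[1]-half,z],[c[0]-half,c[1]-half,z],[c[0]-half,c[1]+half,z]])
    H=cv2.getPerspectiveTransform(np.float32([proj("top",q) for q in g]),np.float32([[0,0],[N,0],[N,N],[0,N]]))
    return cv2.warpPerspective(p,H,(N,N),flags=cv2.INTER_CUBIC)
a=rect((.4635,-.296),.088,.036); b=rect((.512,.108),.124,.040)
def fin(im,rad,half):
    im=np.clip((im-im.min())/(np.percentile(im,99)-im.min())*255,0,255).astype(np.uint8)[:,:,::-1].copy()
    c=190; k=190/half
    for t in range(0,360,30):
        u=np.array([-np.sin(np.radians(t)),-np.cos(np.radians(t))]); cv2.line(im,tuple((c+u*rad*k*1.05).astype(int)),tuple((c+u*rad*k*1.15).astype(int)),(0,0,255) if t else (0,255,0),2)
    return im
cv2.imwrite("pics/rect.png",np.hstack([fin(a,.0285,.036),fin(b,.031,.040)]))
E
```

```text
(no output)
```

View pics/rect.png

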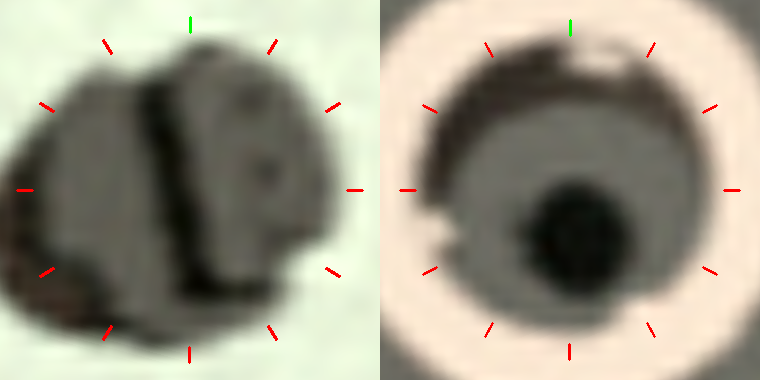

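Left (cartridge): the wide notch is at about +14° (patch pixel 150,75) and narrow notches at (290,275) and (90,275), so the bar's +x points at +14°. Right (well): the wide key is at (600,62), about -13°, with the others at (440,232) and (630,310). The cartridge is at (0.4635,-0.296) and the well at (0.512,0.108), both within reach. I'll move above the cartridge first.

```bash
python3 -m pendant '{"claw":[1,1,1,1,1],"dp":[[0.0357,0.0376,0.01],[0.0357,0.0376,0],[0.0357,0.0376,0],[0.0357,0.0376,0],[0.0357,0.0376,0]],"angular":[[0,0,0.05],[0,0,0],[0,0,0],[0,0,0],[0,0,0]]}' 80
python3 -m pendant '{"claw":[1,1,1,1,1],"dp":[[0.0357,0.0376,0],[0.0357,0.0376,0],[0.0357,0.0376,0],[0.0357,0.0376,0],[0.0357,0.0376,0]],"angular":[[0,0,0],[0,0,0],[0,0,0],[0,0,0],[0,0,0]]}'
python3 -m pendant '{"claw":[1,1,1,1],"dp":[[0.0357,0.0376,0],[0.0357,0.0376,0],[0,0,0],[0,0,0]],"angular":[[0,0,0],[0,0,0],[0,0,0],[0,0,0]]}'
```

```text
t: 1.92
position: [0.2771, -0.4918, 0.2579]
tcp_rot: [3.118, 0.384, 0.0]
contact_force: [0.8, -0.9, 0.5]
finger_gap: 0.0855
grip_force: 0.0
t: 2.33
position: [0.4112, -0.3507, 0.258]
tcp_rot: [3.118, 0.385, 0.0]
contact_force: [0.5, -1.3, -0.1]
finger_gap: 0.0853
grip_force: 0.0
t: 2.67
position: [0.4649, -0.2942, 0.2578]
tcp_rot: [3.117, 0.391, 0.0]
contact_force: [-1.2, -0.8, 0.6]
finger_gap: 0.0853
grip_force: 0.0
```

```bash
python3 -m pendant '{"claw":[1,1,1,1,1],"dp":[[-0.0019,-0.0021,-0.045],[0,0,-0.045],[0,0,-0.045],[0,0,-0.04],[0,0,-0.021]],"angular":[[0,0,0],[0,0,0],[0,0,0],[0,0,0],[0,0,0]]}'
python3 -m pendant '{"claw":[1,-1,-1,-1,-1],"dp":[[0,0,0],[0,0,0],[0,0,0],[0,0,0],[0,0,0]],"angular":[[0,0,0],[0,0,0],[0,0,0],[0,0,0],[0,0,0]]}'
python3 -m pendant '{"claw":[-1,-1,-1,-1,-1],"dp":[[0,0,0],[0,0,0],[0,0,0],[0,0,0],[0,0,0]],"angular":[[0,0,0],[0,0,0],[0,0,0],[0,0,0],[0,0,0]]}'
```

```text
t: 3.08
position: [0.4601, -0.2974, 0.1077]
tcp_rot: [-3.116, -0.383, 0.004]
contact_force: [-1.7, 1.2, -0.8]
finger_gap: 0.0852
grip_force: 0.0
t: 3.5
position: [0.4628, -0.298, 0.1122]
tcp_rot: [3.116, 0.385, 0.003]
contact_force: [-0.2, -0.0, 0.9]
finger_gap: 0.0393
grip_force: 0.0
t: 3.92
position: [0.4626, -0.2975, 0.1116]
tcp_rot: [3.117, 0.385, 0.001]
contact_force: [-1.6, 1.1, 11.3]
finger_gap: 0.0127
grip_force: 78.2
```

```bash
python3 -m pendant '{"claw":[-1,-1,-1,-1,-1],"dp":[[0,0,0.03],[0,0,0.05],[0,0,0.05],[0,0,0.05],[0,0,0.05]],"angular":[[0,0,0],[0,0,0],[0,0,0],[0,0,0],[0,0,0]]}'
python3 -m pendant '{"claw":[-1,-1,-1,-1,-1],"dp":[[0.006,0.0492,0],[0.006,0.0492,0],[0.006,0.0492,0],[0.006,0.0492,0],[0.006,0.0492,0]],"angular":[[0,0,-0.0925],[0,0,-0.0925],[0,0,-0.0925],[0,0,-0.0925],[0,0,-0.0925]]}'
python3 -m pendant '{"claw":[-1,-1,-1,-1,-1],"dp":[[0.006,0.0492,0],[0.006,0.0492,0],[0.006,0.0492,0],[0.006,0.0492,0],[0.006,0.0492,0]],"angular":[[0,0,-0.0925],[0,0,-0.0925],[0,0,-0.0925],[0,0,-0.0925],[0,0,-0.0925]]}'
python3 -m pendant '{"claw":[-1,-1,-1,-1],"dp":[[0.006,0.04,0],[0,0.0087,0],[0,0,0],[0,0,0]],"angular":[[0,0,0],[0,0,0],[0,0,0],[0,0,0]]}'
python3 - <<'E'
from h import *
for n in("side","top"):
    p,d=optics.snapshot(n); np.save(n+"p2.npy",p); np.save(n+"d2.npy",d)
o=r.observe(); print(o["position"],o["tcp_rot"],o["contact_force"])
p=np.load("sidep2.npy"); u,v=proj("side",[.512,.108,.2]).astype(int); print(u,v)
cv2.imwrite("pics/held.png",cv2.resize(p[max(0,v-95):v+95,u-100:u+100,::-1],None,fx=3,fy=3,interpolation=cv2.INTER_CUBIC))
E
```

```text
t: 4.33
position: [0.4618, -0.297, 0.2853]
tcp_rot: [-3.118, -0.385, 0.0]
contact_force: [-0.2, -0.2, -2.6]
finger_gap: 0.0123
grip_force: 78.8
t: 4.75
position: [0.4844, -0.1112, 0.2836]
tcp_rot: [3.141, 0.019, 0.001]
contact_force: [0.7, 0.4, -2.3]
finger_gap: 0.0125
grip_force: 79.1
t: 5.17
position: [0.5069, 0.0736, 0.2835]
tcp_rot: [-3.123, 0.343, -0.0]
contact_force: [1.2, -0.1, -2.4]
finger_gap: 0.0127
grip_force: 79.1
t: 5.5
position: [0.5114, 0.1081, 0.2832]
tcp_rot: [3.123, -0.337, -0.001]
contact_force: [0.4, -0.3, -2.4]
finger_gap: 0.0126
grip_force: 79.3
[0.51148794 0.10716273 0.28326567] [ 3.12272373e+00 -3.40502097e-01 -4.53809749e-04] [ 0.70721166 -0.79002783 -1.55193905]
239 173
```

View pics/held.png

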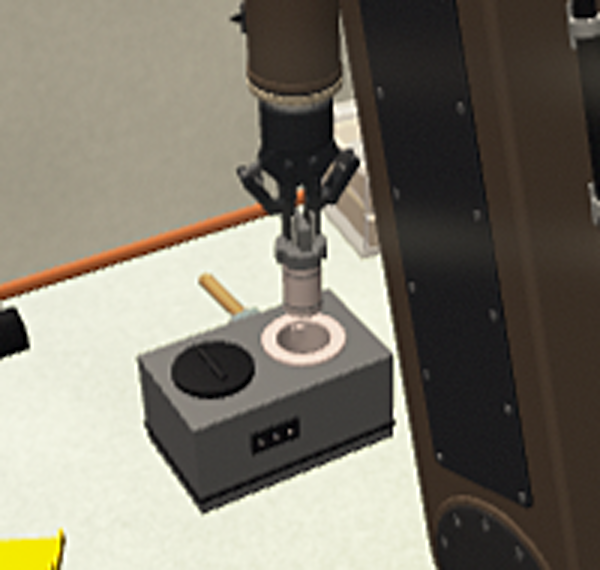

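Held upright, with the cartridge foot just over the well (picture: cartridge at 300,270, mouth at 303,340). I'll check the centring in the side depth before lowering.

```bash
python3 - <<'E'
from h import *
from scipy.optimize import least_squares
d=np.load("sided2.npy"); C=cloud("side",d)
m=(d>0)&(np.hypot(C[...,0]-.512,C[...,1]-.108)<.035)
for z0,z1,R in((.185,.235,.022),(.245,.257,.0285)):
    P=C[m&(C[...,2]>z0)&(C[...,2]<z1)]
    s=least_squares(lambda q:np.hypot(P[:,0]-q[0],P[:,1]-q[1])-R,[.512,.108],loss="soft_l1",f_scale=.001); print(z0,len(P),s.x.round(4),np.std(s.fun).round(4))
m=(d>0)&(np.hypot(C[...,0]-.512,C[...,1]-.108)<.06)&(abs(C[...,2]-.13)<.003)
P=C[m]; print("collar side",len(P),cv2.minEnclosingCircle(P[:,:2].astype(np.float32)),P.mean(0))
K,Rr,t=cal("side"); p=np.load("sidep2.npy").astype(int)
m2=(d>0)&(abs(C[...,2]-.127)<.012)&(abs(C[...,0]-.512)<.1)&(abs(C[...,1]-.158)<.15)
print("unit side",cv2.minAreaRect(C[m2][:,:2].astype(np.float32)))
E
```

```text
0.185 157 [0.5153 0.1061] 0.0022
0.245 47 [0.5159 0.1056] 0.0027
collar side 260 ((0.5120674967765808, 0.10797778517007828), 0.06001004949212074) [0.50468882 0.11074394 0.13007603]
unit side ((0.5124704837799072, 0.15724772214889526), (0.15882264077663422, 0.2539215683937073), 0.362417072057724)
```

```bash
python3 -m pendant '{"claw":[-1,-1,-1,-1,-1],"dp":[[0,0,-0.03],[0,0,-0.035],[0,0,-0.035],[0,0,-0.025],[0,0,-0.015]],"angular":[[0,0,0],[0,0,0],[0,0,0],[0,0,0],[0,0,0]]}'
python3 -m pendant '{"claw":[-1,-1,-1],"dp":[[0,0,-0.004],[0,0,0],[0,0,0]],"angular":[[0,0,0],[0,0,0],[0,0,0]]}'
python3 -m pendant '{"claw":[-1],"dp":[[0,0,0]],"angular":[[0,0,0]]}'
```

```text
t: 6.02
position: [0.5107, 0.1066, 0.1763]
tcp_rot: [3.122, -0.343, -0.004]
contact_force: [-0.3, -0.2, -3.7]
finger_gap: 0.0128
grip_force: 79.2
t: 6.27
position: [0.5121, 0.1075, 0.1759]
tcp_rot: [-3.123, 0.341, -0.001]
contact_force: [-0.3, 0.2, -1.8]
finger_gap: 0.0125
grip_force: 79.2
t: 6.35
position: [0.5124, 0.1078, 0.1763]
tcp_rot: [-3.123, 0.341, -0.002]
contact_force: [0.2, -0.1, -2.9]
finger_gap: 0.0128
grip_force: 79.2
```

```bash
python3 -m pendant '{"claw":[-1,-1,-1,-1,-1],"dp":[[-0.001,0,-0.003],[0,0,-0.003],[0,0,-0.003],[0,0,0],[0,0,0]],"angular":[[0,0,0],[0,0,0],[0,0,0],[0,0,0],[0,0,0]]}'
python3 -m pendant '{"claw":[-1,-1,-1],"dp":[[0,0,-0.002],[0,0,-0.002],[0,0,0]],"angular":[[0,0,0],[0,0,0],[0,0,0]]}'
python3 -m pendant '{"claw":[-1,-1,-1],"dp":[[0,0,-0.0013],[0,0,0],[0,0,0]],"angular":[[0,0,0],[0,0,0],[0,0,0]]}'
```

```text
t: 6.77
position: [0.5109, 0.1082, 0.1684]
tcp_rot: [3.123, -0.339, -0.0]
contact_force: [-0.2, -1.1, -1.9]
finger_gap: 0.0126
grip_force: 79.2
t: 7.02
position: [0.511, 0.1082, 0.1653]
tcp_rot: [3.123, -0.34, -0.0]
contact_force: [-0.1, -0.0, -2.0]
finger_gap: 0.0126
grip_force: 79.2
t: 7.27
position: [0.5109, 0.1082, 0.1645]
tcp_rot: [-3.123, 0.34, 0.0]
contact_force: [0.1, 0.9, -3.1]
finger_gap: 0.0126
grip_force: 79.2
```

```bash
for i in 1; do :; done
python3 -m pendant '{"claw":[-1,-1,-1],"dp":[[0,0,-0.0013],[0,0,0],[0,0,0]],"angular":[[0,0,0],[0,0,0],[0,0,0]]}'
python3 -m pendant '{"claw":[-1,-1,-1],"dp":[[0,0,-0.0013],[0,0,0],[0,0,0]],"angular":[[0,0,0],[0,0,0],[0,0,0]]}'
```

```text
t: 7.52
position: [0.511, 0.1082, 0.1635]
tcp_rot: [-3.123, 0.34, 0.0]
contact_force: [0.6, 1.3, -3.2]
finger_gap: 0.013
grip_force: 79.1
t: 7.77
position: [0.511, 0.1082, 0.1626]
tcp_rot: [-3.123, 0.34, 0.0]
contact_force: [-0.6, 3.2, -3.1]
finger_gap: 0.0127
grip_force: 79.1
```

```bash
python3 -m pendant '{"claw":[-1,-1,-1],"dp":[[0,0.0013,-0.0013],[0,0,0],[0,0,0]],"angular":[[0,0,0],[0,0,0],[0,0,0]]}'
python3 -c "
from h import *
o=r.observe();print(o['moment'],o['contact_force'])"
```

```text
t: 8.02
position: [0.511, 0.109, 0.1616]
tcp_rot: [3.123, -0.339, -0.0]
contact_force: [0.3, -0.0, -2.2]
finger_gap: 0.0123
grip_force: 79.3
[-0.02514934 -0.04316063  0.04113577] [ 0.34430845 -0.01349938 -2.20887633]
```

The rim is past the key tops with no push and the lateral force has gone, so the notches are on the keys. I'll press on gently to the seal.

```bash
python3 -m pendant '{"claw":[-1,-1,-1],"dp":[[0,0,-0.0013],[0,0,0],[0,0,0]],"angular":[[0,0,0],[0,0,0],[0,0,0]]}'
python3 -m pendant '{"claw":[-1,-1,-1],"dp":[[0,0,-0.0013],[0,0,0],[0,0,0]],"angular":[[0,0,0],[0,0,0],[0,0,0]]}'
python3 -m pendant '{"claw":[-1,-1,-1],"dp":[[0,0,-0.0013],[0,0,0],[0,0,0]],"angular":[[0,0,0],[0,0,0],[0,0,0]]}'
python3 -m pendant '{"claw":[-1,-1,-1],"dp":[[0,0,-0.0013],[0,0,0],[0,0,0]],"angular":[[0,0,0],[0,0,0],[0,0,0]]}'
```

```text
t: 8.27
position: [0.511, 0.1091, 0.1606]
tcp_rot: [3.123, -0.34, -0.0]
contact_force: [-0.1, 0.2, -2.6]
finger_gap: 0.0125
grip_force: 79.3
t: 8.52
position: [0.511, 0.1091, 0.1597]
tcp_rot: [3.123, -0.34, -0.0]
contact_force: [0.2, 0.2, -3.7]
finger_gap: 0.0128
grip_force: 79.5
t: 8.77
position: [0.5111, 0.1091, 0.1588]
tcp_rot: [-3.123, 0.34, -0.0]
contact_force: [0.4, 0.5, 3.0]
finger_gap: 0.0126
grip_force: 80.2
t: 9.02
position: [0.5111, 0.1092, 0.1578]
tcp_rot: [-3.123, 0.34, -0.0]
contact_force: [-0.5, 0.1, 3.6]
finger_gap: 0.0127
grip_force: 80.2
```

Seal met at TCP z ≈ 0.159 as expected, so the stop should come at about 0.153.

```bash
python3 -m pendant '{"claw":[-1,-1,-1],"dp":[[0,0,-0.0013],[0,0,0],[0,0,0]],"angular":[[0,0,0],[0,0,0],[0,0,0]]}'
python3 -m pendant '{"claw":[-1,-1,-1],"dp":[[0,0,-0.0013],[0,0,0],[0,0,0]],"angular":[[0,0,0],[0,0,0],[0,0,0]]}'
python3 -m pendant '{"claw":[-1,-1,-1],"dp":[[0,0,-0.0013],[0,0,0],[0,0,0]],"angular":[[0,0,0],[0,0,0],[0,0,0]]}'
python3 -m pendant '{"claw":[-1,-1,-1],"dp":[[0,0,-0.0013],[0,0,0],[0,0,0]],"angular":[[0,0,0],[0,0,0],[0,0,0]]}'
```

```text
t: 9.27
position: [0.5111, 0.1091, 0.1568]
tcp_rot: [-3.123, 0.34, -0.0]
contact_force: [-0.5, 0.7, 3.6]
finger_gap: 0.0127
grip_force: 80.1
t: 9.52
position: [0.5111, 0.1091, 0.1558]
tcp_rot: [-3.123, 0.34, -0.0]
contact_force: [0.0, 1.5, 2.8]
finger_gap: 0.0127
grip_force: 80.0
t: 9.77
position: [0.5111, 0.1091, 0.1548]
tcp_rot: [-3.123, 0.34, -0.0]
contact_force: [0.1, 1.3, 3.0]
finger_gap: 0.0129
grip_force: 80.0
t: 10.02
position: [0.511, 0.1091, 0.1538]
tcp_rot: [-3.123, 0.34, -0.0]
contact_force: [-0.9, -0.1, 2.6]
finger_gap: 0.0124
grip_force: 80.0
```

```bash
python3 -m pendant '{"claw":[-1,-1,-1],"dp":[[0,0,-0.0008],[0,0,0],[0,0,0]],"angular":[[0,0,0],[0,0,0],[0,0,0]]}'
python3 -m pendant '{"claw":[-1,-1,-1],"dp":[[0,0,-0.0005],[0,0,0],[0,0,0]],"angular":[[0,0,0],[0,0,0],[0,0,0]]}'
```

```text
t: 10.27
position: [0.5112, 0.1092, 0.1536]
tcp_rot: [-3.123, 0.34, -0.001]
contact_force: [-2.2, 1.2, 10.9]
finger_gap: 0.0125
grip_force: 81.3
t: 10.52
position: [0.5113, 0.1093, 0.1536]
tcp_rot: [-3.123, 0.34, -0.001]
contact_force: [-3.0, 1.8, 18.4]
finger_gap: 0.0124
grip_force: 82.4
```

```bash
python3 -m pendant '{"claw":[-1,-1,-1],"dp":[[0,0,-0.0005],[0,0,0],[0,0,0]],"angular":[[0,0,0],[0,0,0],[0,0,0]]}'
```

```text
t: 10.77
position: [0.5114, 0.1093, 0.1536]
tcp_rot: [-3.123, 0.34, -0.002]
contact_force: [-4.9, 1.3, 25.0]
finger_gap: 0.0125
grip_force: 83.4
```

Hard stop at 0.1536, exactly where the geometry puts it. I'll relieve the push, open and back off.

```bash
python3 -m pendant '{"claw":[-1,-1,0.2,0.2,0.2],"dp":[[0,0,0.0016],[0,0,0],[0,0,0],[0,0,0],[0,0,0]],"angular":[[0,0,0],[0,0,0],[0,0,0],[0,0,0],[0,0,0]]}'
python3 -m pendant '{"claw":[0.2,0.2,0.2,0.2,0.2],"dp":[[0,0,0],[0,0,0],[0,0,0.01],[0,0,0.02],[0,0,0.04]],"angular":[[0,0,0],[0,0,0],[0,0,0],[0,0,0],[0,0,0]]}'
python3 -m pendant '{"claw":[0.2,0.2,0.2,0.2,0.2],"dp":[[0,0,0.05],[0,-0.05,0.05],[0,-0.05,0.05],[0,-0.05,0],[0,-0.05,0]],"angular":[[0,0,0],[0,0,0],[0,0,0],[0,0,0],[0,0,0]]}'
python3 -m pendant '{"claw":[0.2,0.2,0.2],"dp":[[0,-0.05,0],[0,0,0],[0,0,0]],"angular":[[0,0,0],[0,0,0],[0,0,0]]}'
python3 - <<'E'
from h import *
for n in("top","side"):
    p,d=optics.snapshot(n); C=cloud(n,d)
    m=(d>0)&(np.hypot(C[...,0]-.512,C[...,1]-.108)<.06)
    P=C[m&(C[...,2]>.1475)&(C[...,2]<.18)]; print(n,"bar",len(P),np.percentile(P[:,2],[50,95]),cv2.minAreaRect(P[:,:2].astype(np.float32)))
    P=C[m&(np.hypot(C[...,0]-.512,C[...,1]-.108)<.024)&(C[...,2]<.14)&(C[...,2]>.1)]; print("rim z",len(P),np.median(P[:,2]) if len(P) else 0)
    u,v=proj(n,[.512,.108,.14]).astype(int); c=cv2.resize(p[v-50:v+50,u-50:u+50,::-1],(400,400),interpolation=cv2.INTER_CUBIC)
    im=c if n=="top" else np.hstack([im,c])
cv2.imwrite("pics/end.png",im)
E
```

```text
t: 11.18
position: [0.5109, 0.1091, 0.1535]
tcp_rot: [3.123, -0.34, -0.0]
contact_force: [0.2, 0.1, -1.1]
finger_gap: 0.048
grip_force: 0.0
t: 11.6
position: [0.5093, 0.1088, 0.2049]
tcp_rot: [3.122, -0.34, -0.007]
contact_force: [-0.5, -0.0, 0.1]
finger_gap: 0.0511
grip_force: 0.0
t: 12.02
position: [0.5117, -0.0259, 0.3054]
tcp_rot: [-3.123, 0.337, -0.007]
contact_force: [0.7, -0.5, -1.0]
finger_gap: 0.0512
grip_force: 0.0
t: 12.27
position: [0.5108, -0.0641, 0.3032]
tcp_rot: [3.123, -0.345, 0.001]
contact_force: [0.5, 1.1, 0.2]
finger_gap: 0.0509
grip_force: 0.0
top bar 66 [0.1585381  0.16337208] ((0.512257993221283, 0.107061006128788), (0.013872282579541206, 0.04367898032069206), 77.13981628417969)
rim z 116 0.12947000998275413
side bar 51 [0.16030276 0.16354694] ((0.5098105072975159, 0.10882750898599625), (0.014843488112092018, 0.046905118972063065), 79.78632354736328)
rim z 67 0.13283206921804308
```

View pics/end.png

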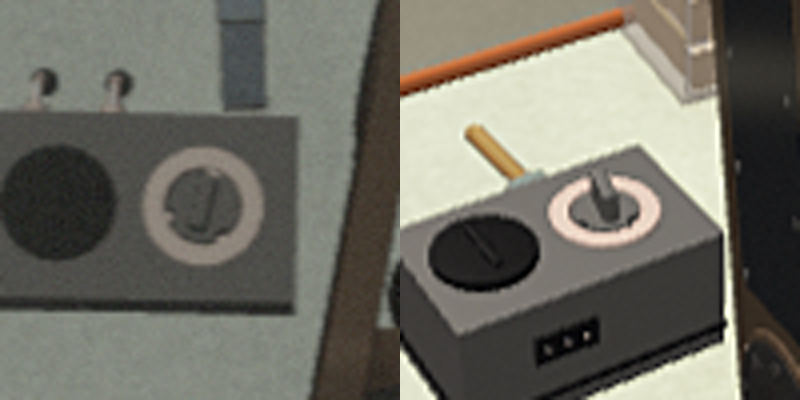

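The picture shows the cartridge seated in the collar (left 203,205; right 604,208). Its rim measures 0.1295 m from the top camera, flush with the 0.130 m collar. It is centred and the gripper is clear.

```bash
python3 -c "
from cell import r
print(r.finish_job())"
```

```text
the job is handed in; nothing more can be done
None
```

The cartridge is keyed, pressed flush with the collar and released, and the job is handed in; its final verdict was not shown to me.

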